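# Push the bead rack through the spring gate

### The arm

A 7-joint arm with a two-finger parallel gripper is mounted at the origin on the work surface; the furniture and walls round the work are solid. World frame = base frame: x ahead of the robot, y to its left, z up, the work surface at z = 0. Lengths are in m, angles in rad, forces in N, time in s.
With the tool pointing down it reaches from about 0.425 to 0.95 m from the base axis. Payload 4.7 kg.
Tool frame: the origin (TCP) lies at the very end of the fingers, on their centre line; the grasp point (between the pads) lies 19 mm behind it (manip.pinch_z is the distance from the TCP to the grasp point, in m); z points along the fingers, y is the line along which they close (so a half turn about z gives the same grasp; the last joint's range is limited). The gripper opens to 87 mm and grips with 3 to 60 N. Pads are 19 mm wide; open, the fingers measure 117 mm over their backs; the gripper's body (75 mm by 190 mm) begins 51 mm behind the grasp point.
Start: joints at [1.079, 0.469, -0.049, 1.532, 0.024, 1.141, -0.082], TCP at [0.301, -0.604, 0.223] pointing down, gripper open.
Joint ranges: [-2.59, 2.59], [-0.33, 1.99], [-1.39, 1.29], [0.1, 2.45], [-1.04, 4.18], [0.21, 1.99], [-2.66, 2.66]. Speed limits (rad/s): [2.57, 2.57, 3.14, 3.14, 3.14, 3.14, 3.14].

### API

Orientations are given as a 3x3 rotation matrix whose columns are the frame's x, y, z axes.
In Python, from rig import manip, vision, close_job gives the robot as it stands. The module is installed in compiled form; this text tells all that it offers.
- The arm moves only by the tool drive_tool, never from a script. Its argument "rows" is a list that holds one entry, the list of rows, each a list of 5 numbers: the shift along the tool's x, y, z in cm, then the turn about the tool's z in units of 6 degrees (1.0 is 6 degrees), then the closure in counts, from 0 (fully open) to 255 (shut). A call has 1 to 10 rows; each row is the pose to reach, as a shift and turn from the pose commanded when the call began, along the tool's axes at that moment; what a row does not reach only later rows make up. A row lasts 1/10 s, in which the tool goes at most 50 mm and 8.59 degrees, less where a joint would pass 70% of its speed; a pose out of reach is approached as far as the arm can. A call with a gripper value outside its range is refused whole. The fingers move at their own pace and stop on an object; "squeeze" is the grip in N (left out, the last holds). Time passes only in rows, so rows that repeat a pose let the fingers close. It gives the time, the measured TCP pose, the force, the opening and the grip force at its end, in the units of the state.
- manip.get_obs(): the state, without advancing time (a new reading comes with each control period).
- vision.snapshot(name): name is "side" or "top" or "wrist"; returns the picture (420x560x3 uint8, red, green, blue); there is no depth.
- vision.camera_params(name): a dict with "mtx" (3x3 intrinsics, pixels), "R" (3x3) and "t" (3): a world point X has camera coordinates R X + t. Camera axes: x right, y down, z forward; pixel columns grow to the right and rows downward; lengths in m; the calibration is good to about 2 mm. A picture is of the moment at which its call begins: read the wrist's pose just before it. camera_params takes no time and is no camera call; for the wrist camera it gives the pose at the moment of the call.
- close_job(): hands the job in; it is judged then, once.
The state is a dict: "t": time; "joint_positions": joint angles; "qd": joint speeds; "tau": joint torques, N m; "ee_pos": TCP position; "tcp_rot": TCP orientation; "contact_force": force on the tool from outside, world axes, zero at the start; "moment": the same for the moment, N m; "finger_gap": opening from 0.0 (shut) to 1.0 (fully open); "grasp_force": force on a finger pad.
Only numpy, scipy, OpenCV 4.12 (cv2) and the standard library are available. Lean on these libraries where they do the work, as an engineer would, in place of code of your own. Each camera call takes 0.05 s, during which the arm holds its last target. There are 200 camera calls.

### The job

Without gripping or lifting anything, press down the long bar beside the chute with one fingertip so that the gate swings up, and keep it held well up and clear of the rack while another finger of the same hand pushes the bead rack by its upright rear tab along the chute, under the gate and fully home against the end stop. Then let the bar come up so that the gate closes behind the rack, and leave the other things on the table where they are.

Things in the scene. Friction and masses are not known exactly. Their poses are not given: they have to be found in the camera images.
- chute: Fixed straight open-topped wooden chute, 60 mm wide. Origin: table level, on the centreline, below the gate blade. x = the way the rack is pushed, y = towards the press bar, z up. From x = -262 (open end) to +120 mm. Floor top z = 4; side walls 28 high, inner faces y = +-22. Brackets on the +y wall at x = -245, -125, +18 reach z = 58, y = 28 to 42. 'Chute' numbers elsewhere are in this frame.
- stop_face (a point): Middle of the inner face of the chute's end stop (40 mm high, 8 thick), at floor level: chute x = +112, z = 4 mm. Fully home, the rack's nose touches it.
- gate (a joint): Angle of the sprung gate, rad: 0 = closed, stop at 1.134 = fully up. Closed, its blade fills chute x = -3 to +3, y = -18 to 18, z = 28 to 54 mm and blocks the rack; pushing it does not open it, only pressing the bar does. A spring (about 2 to 4 N felt at the bar) closes it when let go. From 0.8 rad the blade is clear of the rack; aim for 0.9 to 1.1. Raised, it stays below z = 110.
- shaft (a point): Point on the gate's hinge axis, which runs along chute x at y = +34, z = 50 mm (shaft 9 mm diameter, from x = -257 to +28; this point at x = -114.5).
- bar_mid (a point): Middle of the gate's press bar: level round steel bar, 14 mm diameter, 255 long, along chute x from -290 to -35, its axis 48 from the hinge axis, carried by cranked arms from below. Closed: y = 70, z = 82. It swings outward and down when pressed; at gate 1.0 rad y = 80, z = 37 (top 44). A fingertip can slide along it; a second finger 65 to 95 mm away across the chute is then behind the rack's tab.
- rack: Loose dark wooden bead rack, about 0.25 kg, on the chute's floor. Tray 100 long (x), 40 wide, 40 high with beads in five pockets; behind it a tongue 8 high, ending in an upright push tab. Origin: centre of the tray's underside; x = towards the nose (at x = +50 mm), same way as chute x. Home: origin at chute x = +62, tray 12 mm beyond the gate, the tongue under the closed gate.
- tab_rear (a point): Top middle of the rear face of the rack's push tab (8 thick, 40 wide, 58 mm high above the rack's underside): rack x = -125, z = 58, so 62 mm above the table. Push on this rear face.
- frit_jar: Bystander: glass jar of frit with lid, 58 diameter, 79 high, beside the chute on the side away from the bar; origin under its centre.
- brass_weight: Bystander: brass weight, 35 diameter, 39 high, on the side away from the bar; origin under its centre.
- tape_roll: Bystander: roll of tape, 69 diameter, 19 high, on the side away from the bar; origin under its centre.
- bead_dish: Bystander: steel dish with beads, 68 diameter, 17 high, beyond the gate on the bar's side; origin under its centre.
- wood_clamp: Bystander: small wooden clamp, 41x71x51, behind the chute's open end; origin under its centre.
There are look-alikes about, which are no part of the job. Of the things that look like the rack, the middle-sized one is meant.

How it is judged:
On the way, in this order (a step that is already met when the one before it is completed fails the run):
1. a finger presses the bar and the gate is well up while the rack is still in front of it (value of joint gate above 0.8 rad and contact force between the fingers and chute above 0.3 N and x of rack in the frame of chute below -0.055 m), for 0.2 s.
2. the rack is pushed under the gate while a finger holds the gate up (value of joint gate above 0.8 rad and contact force between the fingers and chute above 0.3 N and x of rack in the frame of chute between -0.02 and 0.045 m), for 0.1 s.
At the end, for the whole second after the job is handed in: The rack lies flat on the chute's floor, at rest, home against the end stop within 5 mm; the gate is closed behind it (below 0.06 rad); the bystanders are within 20 mm of where they stood (x of rack in the frame of chute between 0.057 and 0.067 m and z of rack in the frame of chute below 0.008 m and value of joint gate below 0.06 rad and y of rack in the frame of chute between -0.006 and 0.006 m and angle between rack's own z axis and vertical below 0.05 rad and linear speed of rack below 0.01 m/s and distance of each of frit_jar, brass_weight, tape_roll, bead_dish, wood_clamp from where it was at the start of the episode below 0.02 m); the robot touches nothing.
It fails at once if the gate is less than 0.78 rad up while any of the rack's tray is in the gateway (or within 2 mm of the closed blade) (x of rack in the frame of chute between -0.055 and 0.05 m and value of joint gate below 0.78 rad).
It fails at once if the rack is lifted (more than 15 mm) or tipped (z of rack in the frame of chute above 0.019 m or angle between rack's own z axis and vertical above 0.2 rad).
It fails at once if a bystander is moved by more than 20 mm (distance of any of frit_jar, brass_weight, tape_roll, bead_dish, wood_clamp from where it was at the start of the episode above 0.02 m).
It also fails if it takes over 45 s, if anything falls off the work surface, if the arm or the gripper's body presses on something with over 40 N, if the wrist force passes 120 N, or if a joint passes its speed limit or range.

## Working session

There is one attempt and no reset: what is moved stays moved. The work goes in short steps, Python scripts to look and compute and a tool call to move; the robot and the scene stay as the last step left them, time stands still between calls to the robot, and variables do not carry over. Pictures are saved under pics/ and viewed, at most 13 in all, crops included, and the job is handed in when it is done.

Besides the shell and the picture viewer there is one more tool, called after "Call:" as name(argument=value, ...) on one line, values as JSON. drive_tool: Moves the arm, as the interface text tells. Its arguments: {"type":"object","properties":{"rows":{"type":"array","items":{"type":"array","items":{"type":"array","items":{"type":"number"}}}},"squeeze":{"type":"number"}},"required":["rows"]}

```bash
mkdir -p pics; python3 - <<'E'
from rig import manip, vision
import cv2,numpy as np
for n in ("top","side"):
    im=vision.snapshot(n); cv2.imwrite(f"pics/{n}0.png",im[:,:,::-1])
    p=vision.camera_params(n); print(n,np.round(p["mtx"],1).tolist(),np.round(p["R"],4).tolist(),np.round(p["t"],4).tolist())
o=manip.get_obs(); print(o["t"],np.round(o["ee_pos"],4),np.round(o["tcp_rot"],3).tolist(),o["finger_gap"],o["contact_force"])
E
```

```text
top [[383.1, 0.0, 279.7], [0.0, 383.1, 209.3], [0.0, 0.0, 1.0]] [[0.0125, -0.9999, 0.0052], [-0.9843, -0.0132, -0.1762], [0.1763, -0.0029, -0.9843]] [0.0265, 0.515, 1.1406]
side [[525.0, 0.0, 269.7], [0.0, 525.0, 209.8], [0.0, 0.0, 1.0]] [[-0.6027, 0.7979, -0.0093], [0.7099, 0.5308, -0.4629], [-0.3645, -0.2856, -0.8863]] [0.2735, -0.3481, 1.5986]
0.1 [ 0.3011 -0.6035  0.2216] [[0.895, 0.446, -0.001], [0.446, -0.895, 0.002], [-0.0, -0.002, -1.0]] 1.0010104808587785 [ 0.26854472  0.24054358 -0.01152958]
```

View pics/top0.png

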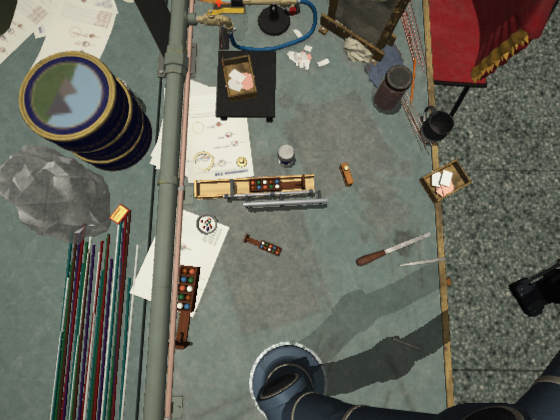

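View pics/side0.png

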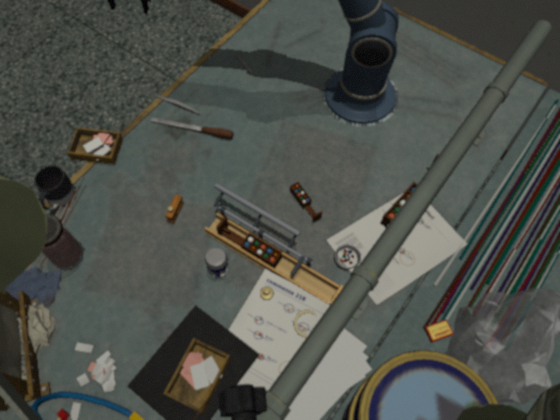

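The racks are the small one at top (263,245), the one in the chute at (268,185), and the large one at (187,300). The one in the chute is middle-sized and sits on the chute's floor, so it fits. I'll confirm in an enlarged crop.

```bash
python3 - <<'E'
import cv2
im=cv2.imread("pics/top0.png"); cv2.imwrite("pics/topcrop.png",cv2.resize(im[160:230,180:340],None,fx=5,fy=5,interpolation=cv2.INTER_CUBIC))
E
```

```text
(no output)
```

View pics/topcrop.png

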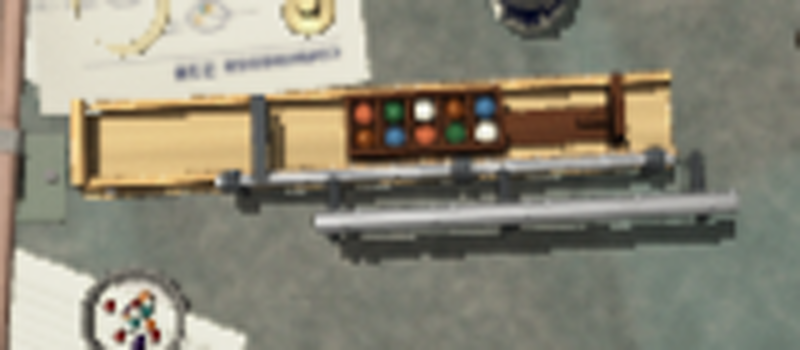

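The crop shows the rack in the chute. Its tray is at crop x 348–505, with the nose to the left, towards the gate at x≈260. The tab is at x≈617, the bar runs (317,221)–(737,202), and the stop is at x≈78. Sizes next.

```bash
cat > h.py <<'E'
import numpy as np, cv2
from rig import manip, vision
def ray(n,uv,z):
    p=vision.camera_params(n);R,t=np.array(p["R"]),np.array(p["t"])
    d=R.T@np.linalg.inv(p["mtx"])@[uv[0],uv[1],1]; c=-R.T@t
    return c+d*(z-c[2])/d[2]
def proj(n,X):
    p=vision.camera_params(n);q=np.array(p["mtx"])@(np.array(p["R"])@X+np.array(p["t"]));return q[:2]/q[2]
E
python3 - <<'E'
from h import *
c=lambda x,y:(180+(x-2)/5,160+(y-2)/5)
P={"barL":(317,221,.082),"barR":(737,202,.082),"shaftL":(217,181,.05),"shaftR":(660,157,.05),
"stopfar":(74,100,.044),"stopnear":(80,190,.044),"openfar":(670,72,.028),"tabfar":(622,73,.062),"tabnear":(622,142,.062),"nosefar":(348,97,.044),"nosenear":(350,160,.044),"gatefar":(258,95,.054),"gatenear":(260,175,.054)}
W={k:ray("top",c(*v[:2]),v[2]) for k,v in P.items()}
for k,w in W.items(): print(k,np.round(w,4),np.round(proj("side",w),1))
d=W["barL"]-W["barR"];print(np.linalg.norm(d),np.degrees(np.arctan2(d[1],d[0])))
d=W["shaftL"]-W["shaftR"];print(np.linalg.norm(d),np.degrees(np.arctan2(d[1],d[0])))
im=cv2.imread("pics/side0.png"); cv2.imwrite("pics/sidecrop.png",cv2.resize(im[170:310,190:360],None,fx=4.2,fy=4.2,interpolation=cv2.INTER_CUBIC))
E
```

```text
barL [0.5233 0.1438 0.082 ] [298.9 234.8]
barR [ 0.5383 -0.109   0.082 ] [216.2 185.9]
shaftL [0.5539 0.2096 0.05  ] [312.9 263.8]
shaftR [ 0.5729 -0.0654  0.05  ] [221.8 210. ]
stopfar [0.6059 0.3022 0.044 ] [332.1 302.8]
stopnear [0.5482 0.2955 0.044 ] [343.1 282.9]
openfar [ 0.6337 -0.0738  0.028 ] [205.1 228.9]
tabfar [ 0.6232 -0.0408  0.062 ] [216.2 227.1]
tabnear [ 0.5793 -0.0409  0.062 ] [227.2 214.7]
nosefar [0.6102 0.1302 0.044 ] [273.4 263.8]
nosenear [0.5697 0.1279 0.044 ] [282.4 251.2]
gatefar [0.6081 0.1856 0.054 ] [292.1 274.4]
gatenear [0.5572 0.1825 0.054 ] [303.2 258.1]
0.25321002755525673 93.41493364773439
0.2756118523771834 93.9570960837002
```

View pics/sidecrop.png

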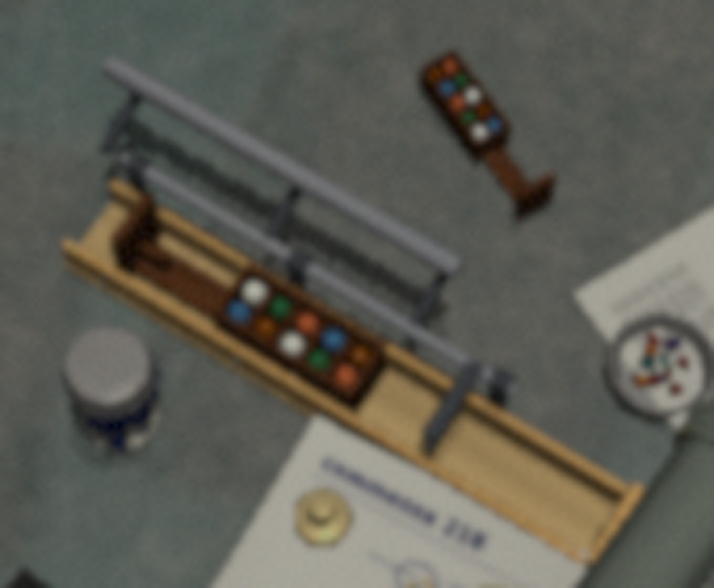

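Call:
drive_tool(rows=[[[2,-1.5,0,-0.5,20],[5,-3.7,0,-1.2,40],[8,-6,0,-2,60],[11,-8.3,0,-2.8,73],[14,-10.5,0,-3.6,73],[17,-12.8,0,-4.4,73],[20,-15,0,-5,73],[22.5,-17,0,-5.5,73],[24,-18,0,-6,73],[24,-18,0,-6,73]]])

```text
t: 1.1
ee_pos: [0.4372, -0.3334, 0.2225]
tcp_rot: [[0.457, 0.89, 0.0], [0.89, -0.457, 0.001], [0.001, 0.0, -1.0]]
contact_force: [-0.9, -1.7, -0.6]
finger_gap: 0.714
grasp_force: 0.0
```

```bash
cat >> h.py <<'E'
O=np.array([.590,.185]); a=np.radians(93.6)
def chute(X):
    u=np.array([np.cos(a),np.sin(a)]);v=np.array([-u[1],u[0]]);d=np.array(X)[:2]-O;return d@u,d@v
def plan(cx,cy,z):
    o=manip.get_obs();R=o["tcp_rot"];p=o["ee_pos"]
    u=np.array([np.cos(a),np.sin(a)]);v=np.array([-u[1],u[0]]);w=O+cx*u+cy*v
    yaw=np.arctan2(R[1,0],R[0,0])
    print("t",o["t"],"p",np.round(p,4),"chute",np.round(chute(p),4),"gap",round(o["finger_gap"],3),"F",np.round(o["contact_force"],1),"yaw",round(np.degrees(yaw),2))
    print("cm",np.round(100*R.T@(np.array([*w,z])-p),2),"turn",round(-np.degrees((a-yaw+np.pi)%(2*np.pi)-np.pi)/6,2))
E
python3 -c "
from h import *
plan(-.254,.038,.16)"
```

```text
t 1.1 p [ 0.4372 -0.3334  0.2225] chute [-0.5078  0.1851] gap 0.714 F [-0.9 -1.7 -0.6] yaw 62.82
cm [29.33 -0.35  6.28] turn -5.13
```

Call:
drive_tool(rows=[[[2,0,0,-0.4,73],[5,0,0,-1,73],[9,-0.1,1,-1.7,73],[13,-0.1,2,-2.4,73],[17,-0.2,3,-3.1,73],[21,-0.3,4,-3.8,73],[25,-0.3,5,-4.5,73],[28,-0.4,6,-5,73],[29.3,-0.4,6.3,-5.1,73],[29.3,-0.4,6.3,-5.1,73]]])

```text
t: 2.1
ee_pos: [0.5677, -0.073, 0.159]
tcp_rot: [[-0.056, 0.998, -0.001], [0.998, 0.056, 0.001], [0.001, -0.001, -1.0]]
contact_force: [-0.7, -0.4, -0.8]
finger_gap: 0.715
grasp_force: 0.0
```

```bash
python3 -c "
from h import *
plan(-.254,.038,.10)
P=vision.camera_params('wrist');im=vision.snapshot('wrist');cv2.imwrite('pics/w1.png',im[:,:,::-1])
np.savez('w1.npz',**{k:np.array(P[k]) for k in('mtx','R','t')});print(np.round(-np.array(P['R']).T@np.array(P['t']),3))
u=np.array([np.cos(a),np.sin(a)]);v=np.array([-u[1],u[0]])
for n,c in dict(tabL=(-.229,.02,.062),tabR=(-.229,-.02,.062),open1=(-.262,.03,.028),open2=(-.262,-.03,.028),barend=(-.29,.07,.082),shaftend=(-.257,.034,.05)).items():
  print(n,np.round(proj('wrist',np.array([*(O+c[0]*u+c[1]*v),c[2]])),1))
"
```

```text
t 2.1 p [ 0.5677 -0.073   0.159 ] chute [-0.2561  0.0384] gap 0.715 F [-0.7 -0.4 -0.8] yaw 93.2
cm [0.21 0.04 5.9 ] turn -0.07
[0.563 0.011 0.322]
tabL [301.2 180.8]
tabR [349.7 180.3]
open1 [288.1 207.3]
open2 [350.7 206.7]
barend [241.4 259. ]
shaftend [284.2 209.1]
```

View pics/w1.png

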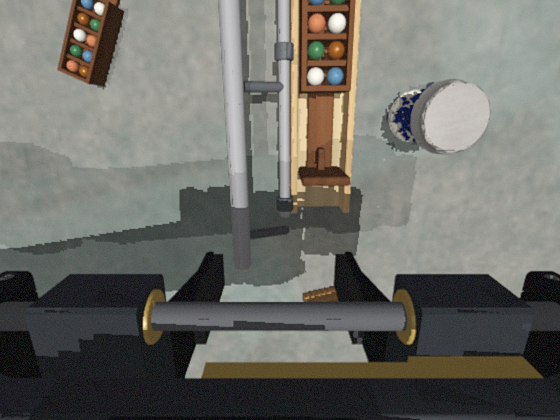

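The wrist view shows the tab at (300–350, 167–185), the bar end at (243,268) and the open end at row 212. Everything sits about 4 mm further back than predicted and is fine sideways. I'm shifting the origin to match and lowering.

Call:
drive_tool(rows=[[[0,0.1,2,-0.07,73],[0,0.1,4,-0.07,73],[0,0.1,6,-0.07,73],[0,0.1,7,-0.07,73],[0,0.1,7.8,-0.07,73],[0,0.1,8.5,-0.07,73],[0,0.1,9,-0.07,73],[0,0.1,9.5,-0.07,73],[0,0.1,9.5,-0.07,73],[0,0.1,9.5,-0.07,73]]])

```text
t: 3.15
ee_pos: [0.5539, -0.0782, 0.0611]
tcp_rot: [[-0.057, 0.998, -0.031], [0.998, 0.057, -0.006], [-0.004, -0.032, -0.999]]
contact_force: [-23.5, -1.8, 6.8]
finger_gap: 0.715
grasp_force: 9.8
```

```bash
sed -i 's/\[.590,.185\]/[.590,.181]/' h.py; python3 -c "
from h import *
plan(-.2375,.0375,.043)
im=vision.snapshot('wrist');im2=vision.snapshot('side')[150:290,170:350];
cv2.imwrite('pics/w2.png',np.vstack([im[100:340,100:460],cv2.resize(im2,(360,280),interpolation=2)])[:,:,::-1])"
```

```text
t 3.15 p [ 0.5539 -0.0782  0.0611] chute [-0.2564  0.0523] gap 0.715 F [-23.5  -1.8   6.8] yaw 93.28
cm [1.91 1.53 1.76] turn -0.05
```

View pics/w2.png

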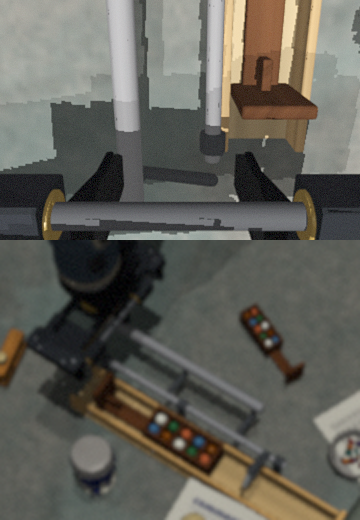

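The finger slipped off the outside of the bar, giving a 23 N side load. The rack hasn't moved. I'll back up and re-measure finger against bar close to the bar's height.

Call:
drive_tool(rows=[[[0,0,-1,0,73],[0,0,-2,0,73],[0,0,-3,0,73],[0,0,-3.8,0,73],[0,0,-3.8,0,73],[0,0,-3.8,0,73]]])

```text
t: 3.85
ee_pos: [0.5689, -0.0741, 0.1029]
tcp_rot: [[-0.061, 0.998, 0.001], [0.998, 0.061, -0.0], [-0.0, 0.001, -1.0]]
contact_force: [0.0, 0.8, 0.6]
finger_gap: 0.713
grasp_force: 0.0
```

```bash
python3 -c "
from h import *
plan(-.254,.0375,.10)
im=vision.snapshot('wrist')
u=np.array([np.cos(a),np.sin(a)]);v=np.array([-u[1],u[0]])
o=manip.get_obs();R=o['tcp_rot'];p=o['ee_pos']
for s in(-.031,.031,-.046,.046): print(s,np.round(proj('wrist',p+R@np.array([.0095,s,0])),1))
for x in(-.2,-.24,-.29): print('bar',x,[np.round(proj('wrist',np.array([*(O+x*u+y*v),.082])),1) for y in(.063,.07,.077)])
cv2.imwrite('pics/w3.png',cv2.resize(im[100:360,100:460],None,fx=2.2,fy=2.2)[:,:,::-1])"
```

```text
t 3.85 p [ 0.5689 -0.0741  0.1029] chute [-0.2533  0.0371] gap 0.713 F [0.  0.8 0.6] yaw 93.52
cm [-0.07 -0.04  0.29] turn -0.01
-0.031 [222.8 252.4]
0.031 [334.2 252.4]
-0.046 [195.8 252.4]
0.046 [361.2 252.4]
bar -0.2 [array([234. , 167.9]), array([221.8, 168. ]), array([209.6, 168. ])]
bar -0.24 [array([236.8, 232.9]), array([225.4, 232.9]), array([214. , 232.9])]
bar -0.29 [array([240. , 303.5]), array([229.4, 303.5]), array([218.8, 303.5])]
```

View pics/w3.png

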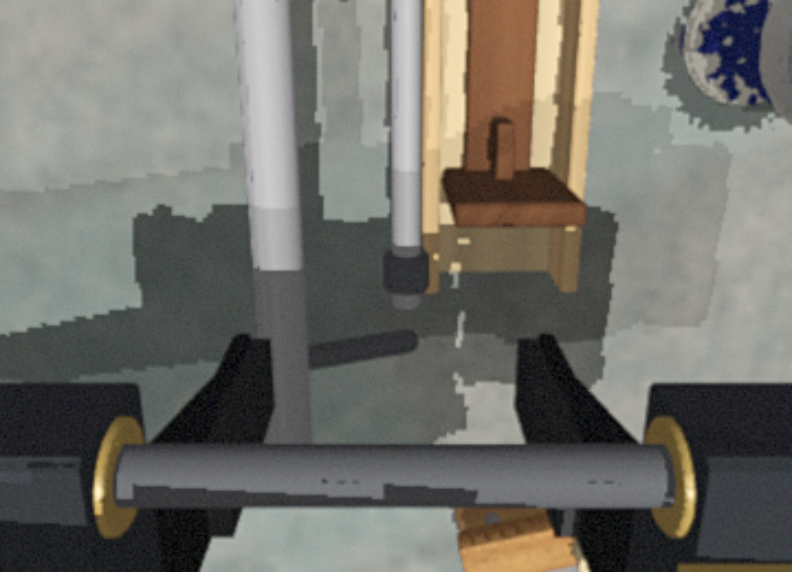

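The tips are only about 6.5 mm thick: crop 245–270 against the bar at 255–303. The bar position is as calibrated. I'll open to 72 mm and have the tip follow the bar's arc down.

Call:
drive_tool(rows=[[[0,0.7,0,0,44],[0,0.7,0,0,44],[0,0.7,0.4,0,44],[0,0.7,0.8,0,44],[0,0.7,1.1,0,44],[0,0.7,1.4,0,44],[0,0.45,1.7,0,44],[0,0.25,2.0,0,44],[0,0.05,2.3,0,44],[0,0.05,2.3,0,44]]])

```text
t: 4.9
ee_pos: [0.5674, -0.074, 0.0791]
tcp_rot: [[-0.062, 0.998, -0.003], [0.998, 0.062, -0.0], [-0.0, -0.003, -1.0]]
contact_force: [-2.3, -0.6, 3.2]
finger_gap: 0.827
grasp_force: 1.6
```

Call:
drive_tool(rows=[[[0,-0.1,0.4,0,44],[0,-0.2,0.8,0,44],[0,-0.3,1.2,0,44],[0,-0.37,1.6,0,44],[0,-0.4,2.0,0,44],[0,-0.4,2.4,0,44],[0,-0.4,2.8,0,44],[0,-0.35,3.2,0,44],[0,-0.3,3.5,0,44],[0,-0.3,3.5,0,44]]])

```text
t: 5.9
ee_pos: [0.5659, -0.0741, 0.0441]
tcp_rot: [[-0.062, 0.998, -0.0], [0.998, 0.062, 0.0], [0.0, -0.0, -1.0]]
contact_force: [-1.1, -0.8, 2.8]
finger_gap: 0.827
grasp_force: 1.2
```

```bash
python3 -c "
from h import *
plan(-.0725,.0405,.0435)
im=vision.snapshot('wrist');im2=vision.snapshot('side')[150:290,170:350];
cv2.imwrite('pics/w4.png',np.vstack([im[0:300,100:460],cv2.resize(im2,(360,280),interpolation=2)])[:,:,::-1])"
```

```text
t 5.9 p [ 0.5659 -0.0741  0.0441] chute [-0.253   0.0401] gap 0.827 F [-1.1 -0.8  2.8] yaw 93.54
cm [18.05 -0.06  0.06] turn -0.01
```

View pics/w4.png

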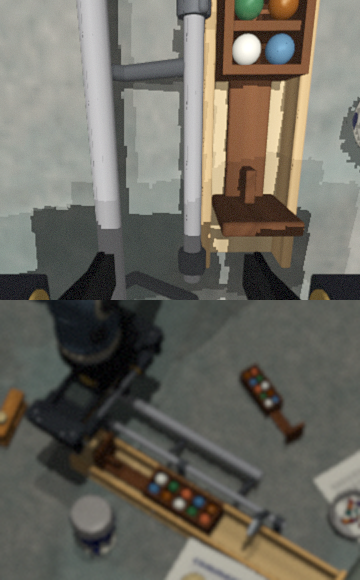

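The bar is down under the left tip with a steady 2.8 N, the raised crank arm shows, and the right tip is behind the tab. Now I'll push.

Call:
drive_tool(rows=[[[0.5,0,0,0,44],[1.0,0,0,0,44],[1.4,0,0,0,44],[1.8,0,0,0,44],[2.2,0,0,0,44],[2.6,0,0,0,44],[3.0,0,0,0,44],[3.4,0,0,0,44],[3.8,0,0,0,44],[4.2,0,0,0,44]]])

```text
t: 7.0
ee_pos: [0.5633, -0.0319, 0.0445]
tcp_rot: [[-0.062, 0.998, -0.0], [0.998, 0.062, -0.0], [-0.0, -0.0, -1.0]]
contact_force: [0.1, -3.9, 4.9]
finger_gap: 0.829
grasp_force: 2.5
```

```bash
python3 -c "
from h import *
plan(-.0725,.0405,.0435)
im=vision.snapshot('top');cv2.imwrite('pics/t5.png',cv2.resize(im[150:240,180:340],None,fx=5,fy=5,interpolation=2)[:,:,::-1])"
```

```text
t 7.0 p [ 0.5633 -0.0319  0.0445] chute [-0.2108  0.04  ] gap 0.829 F [ 0.1 -3.9  4.9] yaw 93.54
cm [13.83 -0.06  0.1 ] turn -0.01
```

View pics/t5.png

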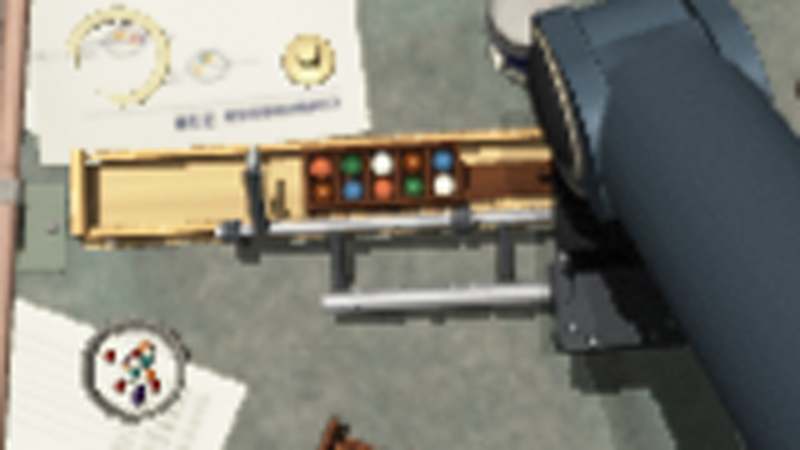

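The rack's nose is now at crop x≈306, about 25 mm on. The gate blade is narrow at x≈252 and the bar end is at (325,300). I'll check the gate angle from the bar.

```bash
python3 -c "
from h import *
for vv in(298,301,304):
  for z in(.037,.041,.047): print(vv,z,np.round(chute(ray('top',(180+338/5,150+vv/5),z)),4))
for g in(.7,.8,.9,1,1.1): print(g,34+48*np.cos(.7266-g),50+48*np.sin(.7266-g))
"
```

```text
298 0.037 [-0.0429  0.0791]
298 0.041 [-0.0432  0.0799]
298 0.047 [-0.0436  0.081 ]
301 0.037 [-0.0429  0.081 ]
301 0.041 [-0.0431  0.0818]
301 0.047 [-0.0436  0.0828]
304 0.037 [-0.0428  0.0829]
304 0.041 [-0.0431  0.0837]
304 0.047 [-0.0435  0.0847]
0.7 81.98301956125869 51.276649436558735
0.8 81.87075660118128 46.479962723143736
0.9 81.28018486511317 41.71844705862947
1 80.21720515062407 37.03967793358794
1.1 78.69243839964679 32.490404062521094
```

Call:
drive_tool(rows=[[[0.3,0,0.1,0,44],[0.7,0,0.15,0,44],[1.1,0,0.15,0,44],[1.6,0,0.15,0,44],[2.1,0,0.15,0,44],[2.6,0,0.15,0,44],[3.1,0,0.15,0,44],[3.6,0,0.15,0,44],[4.1,0,0.15,0,44],[4.6,0,0.15,0,44]]])

```text
t: 8.05
ee_pos: [0.5603, 0.0143, 0.0429]
tcp_rot: [[-0.062, 0.998, -0.0], [0.998, 0.062, 0.0], [0.0, -0.0, -1.0]]
contact_force: [0.2, -2.3, 1.8]
finger_gap: 0.831
grasp_force: 1.9
```

Call:
drive_tool(rows=[[[0.5,0,0,0,44],[1,0,0,0,44],[1.5,0,0,0,44],[2,0,0,0,44],[2.5,0,0,0,44],[3,0,0,0,44],[3.5,0,0,0,44],[4,0,0,0,44],[4.5,0,0,0,44],[5,0,0,0,44]]])

```text
t: 9.05
ee_pos: [0.5574, 0.064, 0.043]
tcp_rot: [[-0.062, 0.998, -0.0], [0.998, 0.062, -0.0], [-0.0, -0.0, -1.0]]
contact_force: [0.5, -3.2, 2.2]
finger_gap: 0.825
grasp_force: 1.9
```

```bash
python3 -c "
from h import *
plan(-.0725,.0405,.0435)
im=vision.snapshot('top');cv2.imwrite('pics/t6.png',cv2.resize(im[150:240,180:340],None,fx=5,fy=5,interpolation=2)[:,:,::-1])"
```

```text
t 9.05 p [0.5574 0.064  0.043 ] chute [-0.1147  0.0399] gap 0.825 F [ 0.5 -3.2  2.2] yaw 93.54
cm [ 4.22 -0.06 -0.05] turn -0.01
```

View pics/t6.png

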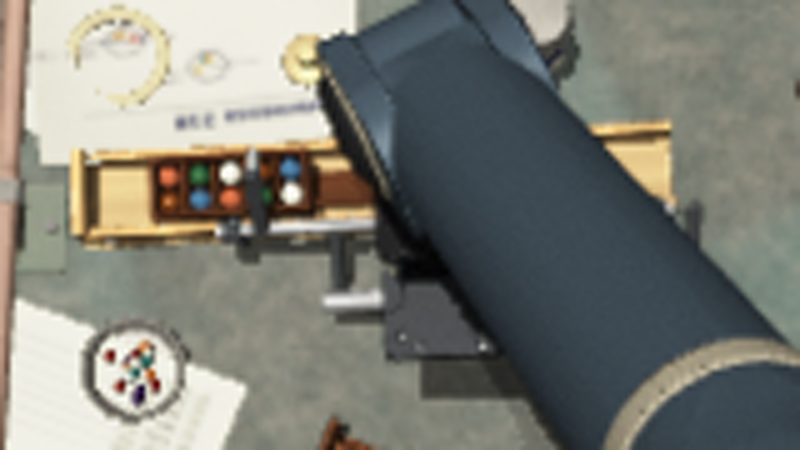

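The rack is under the raised gate with its nose at crop x≈154. The stop face is about 40 mm further on.

Call:
drive_tool(rows=[[[0.5,0,0,0,44],[1,0,0,0,44],[1.5,0,0,0,44],[2,0,0,0,44],[2.4,0,0,0,44],[2.8,0,0,0,44],[3.1,0,0,0,44],[3.3,0,0,0,44],[3.5,0,0,0,44],[3.6,0,0,0,44]]])

```text
t: 10.1
ee_pos: [0.5553, 0.0996, 0.0431]
tcp_rot: [[-0.062, 0.998, 0.0], [0.998, 0.062, -0.0], [-0.0, 0.0, -1.0]]
contact_force: [0.6, -4.5, 4.0]
finger_gap: 0.83
grasp_force: 2.4
```

Call:
drive_tool(rows=[[[0.15,0,0,0,44],[0.3,0,0,0,44],[0.45,0,0,0,44],[0.55,0,0,0,44],[0.6,0,0,0,44]]])

```text
t: 10.6
ee_pos: [0.5549, 0.1056, 0.0431]
tcp_rot: [[-0.062, 0.998, 0.0], [0.998, 0.062, -0.0], [-0.0, 0.0, -1.0]]
contact_force: [0.8, -5.1, 5.7]
finger_gap: 0.83
grasp_force: 2.9
```

Still sliding, with no rise at a stop yet. I'll inch on.

Call:
drive_tool(rows=[[[0.1,0,0,0,44],[0.2,0,0,0,44],[0.3,0,0,0,44]]])

```text
t: 10.9
ee_pos: [0.5549, 0.1058, 0.0432]
tcp_rot: [[-0.059, 0.998, -0.0], [0.998, 0.059, -0.004], [-0.004, -0.001, -1.0]]
contact_force: [0.3, -10.5, 7.4]
finger_gap: 0.829
grasp_force: 5.3
```

```bash
python3 -c "
from h import *
plan(-.0725,.0405,.0435)
im=vision.snapshot('top');cv2.imwrite('pics/t7.png',cv2.resize(im[165:210,185:265],None,fx=8,fy=8,interpolation=2)[:,:,::-1])"
```

```text
t 10.9 p [0.5549 0.1058 0.0432] chute [-0.0728  0.0397] gap 0.829 F [  0.3 -10.5   7.4] yaw 93.4
cm [ 0.03 -0.08 -0.03] turn -0.03
```

View pics/t7.png

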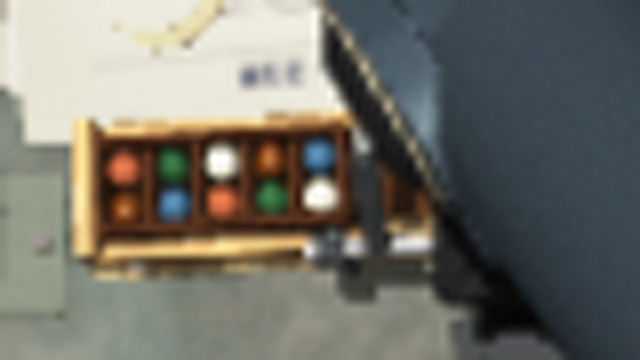

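The tool stopped at chute x −0.073 and the force rose to 10 N. The picture shows the nose (crop x≈98) against the stop, so the rack is home. I'll back off, then let the bar up along its arc.

Call:
drive_tool(rows=[[[-0.4,0,0,0,44],[-1,0,0,0,44],[-1.5,0,0,0,44],[-1.5,-0.05,-0.5,0,44],[-1.5,-0.1,-1,0,44],[-1.5,-0.1,-1.5,0,44],[-1.5,-0.1,-2,0,44],[-1.5,-0.05,-2.4,0,44],[-1.5,0.1,-2.9,0,44],[-1.5,0.3,-3.5,0,44]]])

```text
t: 11.95
ee_pos: [0.5585, 0.0936, 0.0783]
tcp_rot: [[-0.062, 0.998, -0.001], [0.998, 0.062, -0.0], [-0.0, -0.001, -1.0]]
contact_force: [0.4, 0.6, 1.4]
finger_gap: 0.83
grasp_force: 0.5
```

Call:
drive_tool(rows=[[[0,0.2,-0.3,0,44],[0,0.4,-0.6,0,44],[0,0.6,-0.9,0,44],[0,0.6,-1.2,0,44],[0,0.6,-2,0,44],[0,0.6,-4,0,44],[0,0.6,-7,0,44],[0,0.6,-10,0,44],[-2,0.6,-13,0,44],[-6,0.6,-14,0,44]]])

```text
t: 12.95
ee_pos: [0.5693, 0.0383, 0.222]
tcp_rot: [[-0.069, 0.998, 0.006], [0.998, 0.069, 0.003], [0.002, 0.006, -1.0]]
contact_force: [1.3, -0.1, -0.9]
finger_gap: 0.825
grasp_force: 0.0
```

Call:
drive_tool(rows=[[[-4,0,-1,0,44],[-8,0,-2,0,44],[-12,0,-2,0,44],[-16,0,-2,0,44],[-19,0,-2,0,44],[-20,0,-2,0,44],[-20,0,-2,0,44]]])

```text
t: 13.65
ee_pos: [0.5801, -0.1666, 0.2378]
tcp_rot: [[-0.059, 0.998, -0.001], [0.998, 0.059, 0.0], [0.0, -0.001, -1.0]]
contact_force: [0.2, 0.2, -0.4]
finger_gap: 0.827
grasp_force: 0.0
```

```bash
python3 -c "
from h import *
plan(-.0725,.0405,.0435)
im=vision.snapshot('top');cv2.imwrite('pics/t8.png',cv2.resize(im[130:240,180:340],None,fx=5,fy=5,interpolation=2)[:,:,::-1])"
```

```text
t 13.65 p [ 0.5801 -0.1666  0.2378] chute [-0.3463  0.0317] gap 0.827 F [ 0.2  0.2 -0.4] yaw 93.37
cm [27.37 -0.97 19.44] turn -0.04
```

View pics/t8.png

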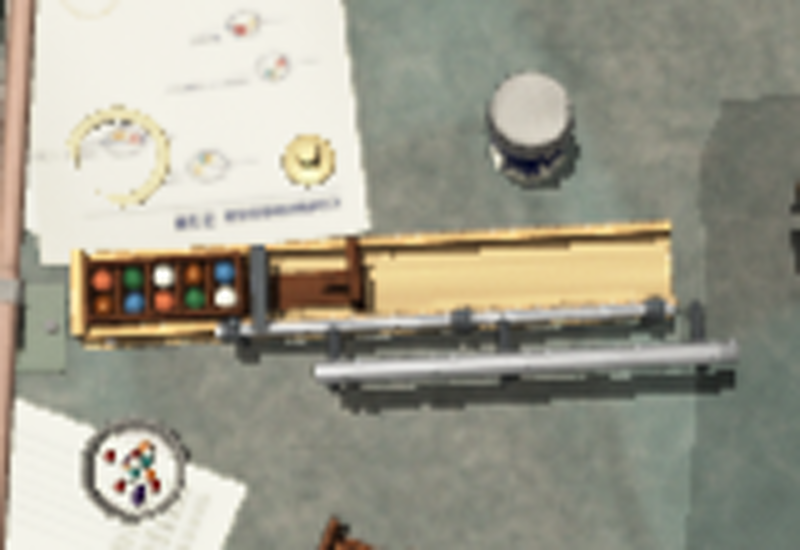

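The rack is home at the stop (crop x 88–240), the gate is closed behind it (x≈258), the bar is back up and the bystanders haven't moved. I'm handing in.

```bash
python3 -c "
from rig import close_job
print(close_job())"
```

```text
the job is handed in; nothing more can be done
None
```

The rack is home against the end stop with the gate closed behind it, the bystanders look unmoved, and the job is handed in at about 14 s, with no verdict returned; on the first try at the bar the finger slipped off its outside (about 23 N sideways, rack not moved), and the second press held.

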